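Close the tray sealer and hold its timer dial at the third click

TASK

On the praline-tray sealer, press the raised press arm down by its front paddle until the catch holds it down by itself, and take the hand off it. Then turn the spring-return timer dial (the one with the long upright lever, not the round heat knob) clockwise past its first two clicks to the third, and hold it there against its spring: the program finishes while still holding the dial at the third click with the fingers. The press arm must stay caught down; leave the round heat knob and the other things on the counter as they are.

Things in the scene. Friction and masses are not known exactly. Their poses are not given: they have to be found in the camera images.
- sealer: Countertop tray sealer, fixed. Steel base plate 300 (x) by 460 (y) by 12 mm; origin at the centre of its underside; x points from the paddle side (front, nearer the robot) to the hinge side (back). White housing 200 mm wide in the middle, top 62 mm above the counter, under the 165 mm wide press arm. Under the paddle is a brass catch with a release tab that sticks out to the front.
- paddle (a point): Centre of the upper face of the wooden paddle at the front end of the press arm; the paddle is 55 mm (towards the hinge) by 100 mm wide and 14 mm thick, with a flat top. With the arm raised it is about 190 mm above the counter and slopes up to the front by 0.5 rad; with the arm caught down it is about 95 mm above the counter and almost level. It moves on an arc about hinge_point.
- hinge_point (a point): Point on the hinge axis of the press arm, in the middle of its width, 85 mm above the counter; the axis lies along the sealer's y axis. The paddle point is 205.5 mm from it along the arm and 7 mm above the line of the arm.
- press_arm (a joint): Press-arm angle, rad: 0 fully raised (0.5 rad above level), grows as the paddle is pressed; 0.50 level, 0.545 lower stop. Its spring pushes the paddle up with about 5 N raised, 7 N down; pushing past the sprung catch (felt from 0.36) takes up to 10 N. The catch snaps over the arm's pin at about 0.49 and holds the arm there by itself, so press on to 0.51 or more.
- timer_pod: Aluminium control pod that carries the timer dial, 100 mm wide (y), 128 mm long (x), top 67 mm above the counter, on one or the other side of the sealer: origin under the dial's axis, 165 mm from the sealer's middle in y, 20 mm towards its front; axes parallel to the sealer's. Four black marks on its top show rest and the first, second and third click.
- dial_axis (a point): Point on the upright axis of the timer dial, at the height of the top of its lever, 112 mm above the counter; does not turn.
- dial_lever (a point): Point on the lever's top edge, 36 mm out from the dial's axis, 112 mm above the counter; turns with the dial. The lever is an upright black straight bar 12 mm thick, 30 mm high, reaching from 14 mm behind the axis to 50 mm out on this side, on a flat grey disc 38 mm in radius, its top 82 mm above the counter. It can be gripped across its thickness from above.
- timer_dial (a joint): Dial angle, rad: 0 at rest, grows clockwise seen from above. Soft clicks at 0.4, 0.8 and 1.2; stop at 1.55. At rest the lever points to the sealer's front turned 0.6 rad to its -y side, at the third click to the front turned 0.6 rad to its +y side. Let go, its spring always turns it back to 0: 0.1 N m at rest, 0.2 N m at the third click; the clicks add up to 0.04 N m.
- heat_mark (a point): End of the steel mark on top of the round heat knob (48 mm diameter, 112 mm above the counter, 20 mm from its axis) on the other pod. To be left alone.
- jar: Amber glass jar, 52 mm diameter, 75 mm high, on the base plate behind a control pod; origin at its underside. Leave alone.
- cup: White espresso cup, 56 mm diameter, 55 mm high, on the base plate behind the other pod; origin at its underside. Leave alone.
- gift_box: Closed cardboard praline box 130 by 80 by 35 mm beside the sealer on its +y side; origin at the centre of its underside. Leave alone.
- tin: Square metal tin 70 by 70 by 60 mm beside the sealer on its +y side, farther back; origin at the centre of its underside. Leave alone.
- syrup: Amber bottle, 54 mm diameter, 130 mm high, beside the sealer on its -y side; origin at its underside. Leave alone.
- bowl: White bowl, 100 mm diameter, 40 mm high, beside the sealer on its -y side; origin at its underside. Leave alone.
- spatula: Spatula 200 mm long lying on the counter along the front edge of the sealer; origin at the middle of its underside. Leave alone.

How it is judged:
By the outcome, as a careful person would: the job done as asked, in the order asked, and still so for the second after the job is handed in, while the arm keeps its last pose, push and grip.
It also fails if it takes over 51 s, if anything falls off the work surface, if the arm or the gripper's body presses on something with over 40 N, if the wrist force passes 120 N, or if a joint passes its speed limit or range.

ROBOT

A 6-joint arm with a two-finger parallel gripper is mounted at the origin on the work surface. World frame = base frame: x ahead of the robot, y to its left, z up, the work surface at z = 0. Lengths are in m, angles in rad, forces in N, time in s.
With the tool pointing down it reaches from about 0.35 to 0.8 m from the base axis. Payload 7.3 kg.
Tool frame: the origin (TCP) lies at the very end of the fingers, on their centre line; the grasp point (between the pads) lies 19 mm behind it; z points along the fingers, y is the line along which they close (so a half turn about z gives the same grasp; the last joint's range is limited). The gripper opens to 85 mm and grips with 20 to 120 N. Pads are 22 mm wide; open, the fingers measure 114 mm over their backs; the gripper's body (76 mm by 85 mm) begins 54 mm behind the grasp point. The pads swing forward as they close: fully open they stand 13 mm farther back than shut.
Start: joints at [-1.492, 0.342, 1.524, -0, 1.275, -0.146], TCP at [0.117, -0.512, 0.231] pointing down, gripper open.
Joint ranges: [-2.53, 2.53], [-0.77, 2.02], [0.04, 2.7], [-1, 4.14], [0.28, 2.66], [-3.11, 3.11]. Speed limits (rad/s): [2.57, 2.57, 3.14, 3.14, 3.14, 3.14].

INTERFACE

Orientations are given as a rotation vector (axis times angle).
In Python, from bench import readout, imaging, order gives the robot as it stands. The module is installed in compiled form; this text tells all that it offers.
- The arm moves only by the tool step_arm, never from a script. Its argument "commands" is a list of rows, each an object with "dp": the shift along the tool's x, y, z in mm, a list of three; "turn": the turn about the tool's z in rad. A call has exactly 10 rows; each row shifts and turns the commanded pose from where the row before left it, along the tool's axes as they then stand; what a row does not reach is not made up. A row lasts 1/12 s, in which the tool goes at most 41.7 mm and 7.16 degrees, less where a joint would pass 70% of its speed; a pose out of reach is approached as far as the arm can. A call is refused whole if a number of a shift passes 41.7 or a number of a turn 0.125, either way. A call with a gripper value outside its range is refused whole. "fingers" is the opening, from -1 (shut) to 1 (fully open), set as the call begins (left out, the last holds). The fingers move at their own pace and stop on an object; "grip_force" is the grip in N (left out, the last holds). Time passes only in rows, so rows that do not move let the fingers close, or fill a call up. It gives the time, the measured TCP pose, the force, the opening and the grip force at its end, in the units of the state.
- readout.observe(): the state, without advancing time (a new reading comes with each control period).
- imaging.camera(name): name is "scene" or "top"; returns the picture (420x560x3 uint8, red, green, blue); there is no depth.
- imaging.camera_model(name): a dict with "K" (3x3 intrinsics, pixels), "k1" (the pictures are not rectified: a ray, as slopes to the right and down, at radius r is drawn at 1 + k1 r^2 times it, then the intrinsics apply), "extrinsics" (4x4, takes a point from world to camera coordinates). Camera axes: x right, y up, looking along -z (the intrinsics and any distortion apply to the point x, -y, -z); pixel columns grow to the right and rows downward; lengths in m; the calibration is good to about 2 mm. A picture is of the moment at which its call begins. camera_model takes no time and is no camera call.
- order.job_done(): hands the job in; it is judged then, once.
The state is a dict: "time_s": time; "qpos": joint angles; "qd": joint speeds; "joint_torque": joint torques, N m; "tcp_pos": TCP position; "orientation": TCP orientation; "contact_force": force on the tool from outside, world axes, zero at the start; "ft_torque": the same for the moment, N m; "finger_gap": finger opening in m; "gripper_force": force on a finger pad.
Only numpy, scipy, OpenCV 4.12 (cv2) and the standard library are available. Lean on these libraries where they do the work, as an engineer would, in place of code of your own. Each camera call takes 0.05 s, during which the arm holds its last target. There are 200 camera calls.

## Working session

There is one attempt and no reset: what is moved stays moved. The work goes in short steps, Python scripts to look and compute and a tool call to move; the robot and the scene stay as the last step left them, time stands still between calls to the robot, and variables do not carry over. Pictures are saved under pics/ and viewed, at most 10 in all, crops included, and the job is handed in when it is done.

Besides the shell and the picture viewer there is one more tool, called after "Call:" as name([rows], argument=value, ...), one row to a line, values as JSON. step_arm: Moves the arm, as the interface text tells. Its arguments: {"type":"object","properties":{"commands":{"type":"array"},"fingers":{"type":"number"},"grip_force":{"type":"number"}},"required":["commands"]}

```bash
mkdir -p pics
cat > h.py <<'E'
import numpy as np, cv2
from bench import readout, imaging, order
def save(n,f):
    im=imaging.camera(n); cv2.imwrite(f,im[:,:,::-1]); return im
def ray(n,u,v):
    m=imaging.camera_model(n);K=np.array(m["K"]);E=np.array(m["extrinsics"]);k=m["k1"]
    a=np.array([(u-K[0,2])/K[0,0],(v-K[1,2])/K[1,1]]);s=a.copy()
    for _ in range(30): s=a/(1+k*(s@s))
    d=np.array([s[0],-s[1],-1.]);R=E[:3,:3]
    return -R.T@E[:3,3], R.T@d
def onz(n,u,v,z):
    o,d=ray(n,u,v); return o+d*(z-o[2])/d[2]
def proj(n,p):
    m=imaging.camera_model(n);K=np.array(m["K"]);E=np.array(m["extrinsics"]);k=m["k1"]
    c=E[:3,:3]@np.array(p)+E[:3,3]; s=np.array([c[0],-c[1]])/-c[2]; s=s*(1+k*(s@s))
    return K[0,0]*s[0]+K[0,2],K[1,1]*s[1]+K[1,2]
E
python3 - <<'E'
from h import *
save("top","pics/t0.png");save("scene","pics/s0.png")
print(readout.observe())
for n in("top","scene"): print(imaging.camera_model(n), ray(n,280,210))
E
```

```text
{'time_s': 0.1, 'qpos': array([-1.49198997e+00,  3.42631218e-01,  1.52492825e+00, -9.99120034e-06,
        1.27538673e+00, -1.45949481e-01]), 'qd': array([ 0.00080355, -0.00238969, -0.0012251 ,  0.00102021, -0.00148259,
       -0.0009128 ]), 'joint_torque': array([ 2.38232329e-03, -4.34447086e+01, -2.46489429e+01, -9.92125797e-05,
        4.68464350e-03, -1.07133954e-05]), 'tcp_pos': array([ 0.11702209, -0.51142576,  0.23070442]), 'orientation': array([-3.12043117e+00, -3.52155831e-01, -5.63376566e-05]), 'contact_force': array([-0.57111287,  0.02986814, -0.33912141]), 'ft_torque': array([ 0.01418995, -0.06625626,  0.00342983]), 'gripper_force': 0.0, 'finger_gap': 0.08539584384751839}
{'K': array([[544.34225349,   0.        , 283.30594609],
       [  0.        , 544.34225349, 202.6980099 ],
       [  0.        ,   0.        ,   1.        ]]), 'k1': -0.035947680647105754, 'extrinsics': array([[ 0.02230435, -0.99938712,  0.02697955, -0.0094631 ],
       [ 0.99154996,  0.02556285,  0.12718181, -0.58993011],
       [-0.12779353,  0.02391486,  0.99151243, -1.50263236],
       [ 0.        ,  0.        ,  0.        ,  1.        ]])} (array([0.39312955, 0.04155824, 1.56516235]), array([ 0.11435698, -0.01818816, -0.99338236]))
{'K': array([[383.24212706,   0.        , 280.63937816],
       [  0.        , 383.24212706, 209.00937694],
       [  0.        ,   0.        ,   1.        ]]), 'k1': -0.06564555649903463, 'extrinsics': array([[-0.81800667,  0.57490883,  0.01857208,  0.45726069],
       [-0.37773933, -0.56125429,  0.7364147 ,  0.124586  ],
       [ 0.43379498,  0.59537673,  0.67627543, -1.34352256],
       [ 0.        ,  0.        ,  0.        ,  1.        ]])} (array([1.00391666, 0.6069433 , 0.80835205]), array([-0.43145386, -0.59488512, -0.67820994]))
```

View pics/t0.png

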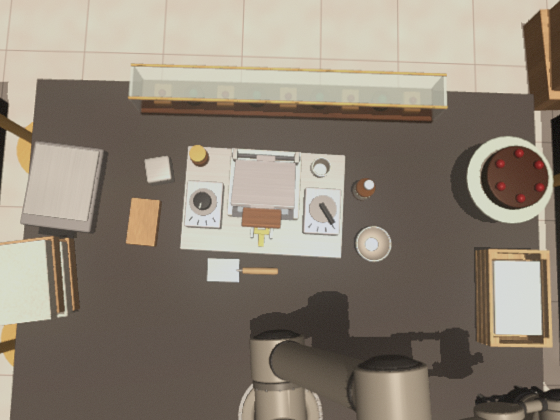

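View pics/s0.png

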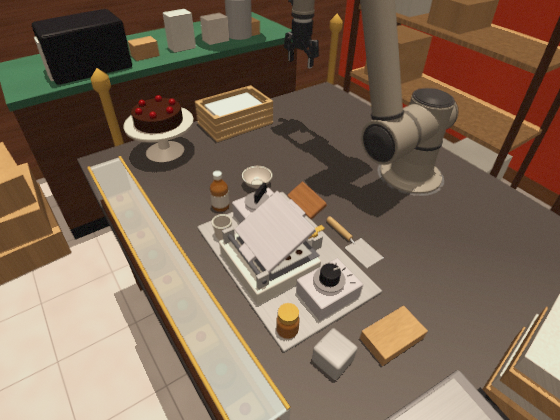

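The top view shows the base plate with corners near (188,147), (345,155), (340,257) and (181,249). The timer pod is on the -y side with its dial at about (323,210), and the paddle is at about (262,217).

```bash
cat > m.py <<'E'
from h import *
im=cv2.imread("pics/t0.png")
c=im[135:285,170:410]; cv2.imwrite("pics/c0.png",cv2.resize(c,None,fx=3.3,fy=3.3,interpolation=cv2.INTER_CUBIC))
g=im.min(2); m=np.zeros_like(g); m[140:262,170:349]=(g[140:262,170:349]>110)*255
m=cv2.morphologyEx(m,cv2.MORPH_OPEN,np.ones((3,3)))
m=cv2.morphologyEx(m,cv2.MORPH_CLOSE,np.ones((7,7)))
ct=max(cv2.findContours(m,0,2)[0],key=cv2.contourArea)
h=cv2.convexHull(ct)[:,0]; P=np.array([onz("top",u,v,.012)[:2] for u,v in h])
r=cv2.minAreaRect((P*1000).astype(np.float32)); print(r); print(cv2.boxPoints(r))
hs=cv2.approxPolyDP(h,6,True)[:,0]; print(hs,[onz("top",u,v,.012)[:2].round(4) for u,v in hs])
E
python3 m.py
```

```text
((583.2786254882812, 61.97454833984375), (461.6703796386719, 331.0271911621094), 88.64647674560547)
[[ 412.3586  -164.8866 ]
 [ 743.2934  -172.70587]
 [ 754.1986   288.8357 ]
 [ 423.26385  296.65497]]
[[188 146]
 [344 155]
 [340 257]
 [207 261]
 [180 248]] [array([0.7523, 0.2849]), array([ 0.7383, -0.1701]), array([ 0.4414, -0.1611]), array([0.4214, 0.2164]), array([0.4562, 0.2943])]
```

View pics/c0.png

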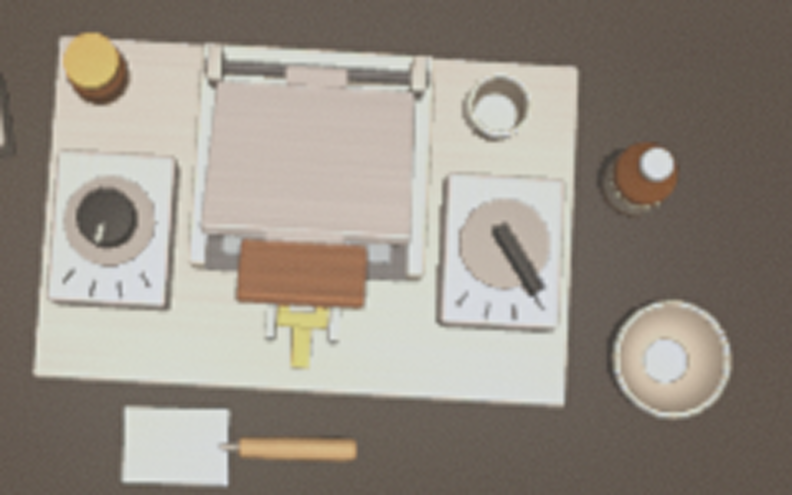

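The crop shows the plate corners at (60,37), (578,67), (565,406) and (34,376). The lever runs from about (497,229) to (538,290), the paddle is at about (302,272), and the spatula lies clear in front.

```bash
cat > m2.py <<'E'
from h import *
px=lambda x,y:((x+.5)/3.3-.5+170,(y+.5)/3.3-.5+135)
C=np.array([onz("top",*px(*q),.012)[:2] for q in[(60,37),(578,67),(565,406),(34,376)]])
L=np.array([[.15,.23],[.15,-.23],[-.15,-.23],[-.15,.23]])
c=C.mean(0); z=(C-c)@[1,1j]; w=L@[1,1j]; s=(z*w.conj()).sum()/(abs(w)**2).sum()
yaw=np.angle(s); print("c",c,"yaw",yaw,"scale",abs(s)); print(z/np.exp(1j*yaw)-w)
R=np.array([[np.cos(yaw),-np.sin(yaw)],[np.sin(yaw),np.cos(yaw)]])
d=c+R@[-.02,-.165]; print("dial from plate",d)
dd=lambda a:R@np.array([-np.cos(.6-a),-np.sin(.6-a)])
for nm,a in(("inner",-.014),("tip",.05)):
  p=[*(d+a*dd(0)),.112]; u=proj("top",p); print(nm,"pred crop px",[(u[0]-170+.5)*3.3-.5,(u[1]-135+.5)*3.3-.5],"scene",proj("scene",p))
print("paddle seen", [onz("top",*px(*q),h) for q,h in(((302,272),.19),)])
for q in[(242,240),(367,249),(364,307),(236,300)]: print(onz("top",*px(*q),.19))
E
python3 m2.py
```

```text
c [0.59632554 0.06093731] yaw -0.03126543049568361 scale 0.995828545658155
[-0.00072359-0.00078321j -0.00055374+0.00117362j  0.00029912+0.00072836j
  0.00097821-0.00111877j]
dial from plate [ 0.57117736 -0.10335685]
inner pred crop px [np.float64(500.2100468992515), np.float64(224.6607398451952)] scene (np.float64(254.6857788189104), np.float64(194.4889212717062))
tip pred crop px [np.float64(541.5295330992691), np.float64(291.4028246970032)] scene (np.float64(264.049258267531), np.float64(181.42734535177004))
paddle seen [array([0.53216083, 0.06373274, 0.19      ])]
[0.55574387 0.11056176 0.19      ]
[0.55122101 0.01417755 0.19      ]
[0.50637116 0.01545508 0.19      ]
[0.50932863 0.11369086 0.19      ]
```

Call:
step_arm([
  {"dp": [0, 0, 0], "turn": 0.1124},
  {"dp": [0, 0, 0], "turn": 0.1124},
  {"dp": [23, -32, 0], "turn": 0},
  {"dp": [23, -32, 0], "turn": 0},
  {"dp": [23, -32, 0], "turn": 0},
  {"dp": [23, -32, 0], "turn": 0},
  {"dp": [23, -32, 0], "turn": 0},
  {"dp": [23, -32, 0], "turn": 0},
  {"dp": [23, -32, 0], "turn": 0},
  {"dp": [23, -32, 0], "turn": 0},
], fingers=-1, grip_force=40)

```text
time_s: 0.93
tcp_pos: [0.3016, -0.2539, 0.2312]
orientation: [-3.141, 0.001, 0.0]
contact_force: [0.2, -1.0, -0.2]
finger_gap: -0.0001
gripper_force: 0.0
```

Call:
step_arm([
  {"dp": [24.5, -34.5, 0], "turn": 0},
  {"dp": [24.5, -34.5, 0], "turn": 0},
  {"dp": [24.5, -34.5, 0], "turn": 0},
  {"dp": [24.5, -34.5, 0], "turn": 0},
  {"dp": [24.5, -34.5, 0], "turn": 0},
  {"dp": [24.5, -34.5, 0], "turn": 0},
  {"dp": [24.5, -34.5, 0], "turn": 0},
  {"dp": [24.5, -34.5, 0], "turn": 0},
  {"dp": [24.5, -34.5, 0], "turn": 0},
  {"dp": [4, -7, 0], "turn": 0},
])

```text
time_s: 1.77
tcp_pos: [0.5245, 0.0617, 0.2306]
orientation: [-3.14, -0.006, -0.001]
contact_force: [-0.9, -0.4, -0.6]
finger_gap: 0.0002
gripper_force: 0.0
```

Call:
step_arm([
  {"dp": [0, 0, 13], "turn": 0},
  {"dp": [0, 0, 13], "turn": 0},
  {"dp": [0, 0, 10], "turn": 0},
  {"dp": [-4, 0, 9], "turn": 0},
  {"dp": [-4, 0, 9], "turn": 0},
  {"dp": [-4, 0, 9], "turn": 0},
  {"dp": [-3, 0, 9], "turn": 0},
  {"dp": [-3, 0, 9], "turn": 0},
  {"dp": [-2, 0, 9], "turn": 0},
  {"dp": [-2, 0, 9], "turn": 0},
])

```text
time_s: 2.6
tcp_pos: [0.4998, 0.0571, 0.1323]
orientation: [-3.141, 0.001, -0.0]
contact_force: [-1.4, 2.7, 6.5]
finger_gap: 0.0002
gripper_force: 2.6
```

Call:
step_arm([
  {"dp": [0, -2, 6], "turn": 0},
  {"dp": [0, 0, 6], "turn": 0},
  {"dp": [0, 0, 6], "turn": 0},
  {"dp": [0, 0, 6], "turn": 0},
  {"dp": [0, 0, 6], "turn": 0},
  {"dp": [0, 0, 5], "turn": 0},
  {"dp": [0, 0, 5], "turn": 0},
  {"dp": [0, 0, 4], "turn": 0},
  {"dp": [0, 0, 0], "turn": 0},
  {"dp": [0, 0, 0], "turn": 0},
])

```text
time_s: 3.43
tcp_pos: [0.4987, 0.0586, 0.088]
orientation: [3.141, -0.001, -0.005]
contact_force: [-5.2, -0.3, 6.7]
finger_gap: -0.0001
gripper_force: 3.3
```

Run:
```python
from h import *
save("scene","pics/s1.png"); o=readout.observe(); print(o["tcp_pos"],o["contact_force"])
```

```text
[0.49875546 0.05860366 0.08806854] [-5.44141293  0.04306064  6.58610572]
```

Call:
step_arm([
  {"dp": [0, 0, 1], "turn": 0},
  {"dp": [0, 0, 1], "turn": 0},
  {"dp": [0, 0, 1], "turn": 0},
  {"dp": [0, 0, 1], "turn": 0},
  {"dp": [0, 0, 0], "turn": 0},
  {"dp": [0, 0, 0], "turn": 0},
  {"dp": [0, 0, 0], "turn": 0},
  {"dp": [0, 0, 0], "turn": 0},
  {"dp": [0, 0, 0], "turn": 0},
  {"dp": [0, 0, 0], "turn": 0},
])

```text
time_s: 4.32
tcp_pos: [0.4988, 0.0586, 0.0842]
orientation: [3.141, -0.0, -0.005]
contact_force: [-5.6, -0.0, 6.2]
finger_gap: -0.0001
gripper_force: 3.4
```

Call:
step_arm([
  {"dp": [0, 0, -3], "turn": 0},
  {"dp": [0, 0, -3], "turn": 0},
  {"dp": [0, 0, -3], "turn": 0},
  {"dp": [0, 0, -3], "turn": 0},
  {"dp": [0, 0, -3], "turn": 0},
  {"dp": [0, 0, -3], "turn": 0},
  {"dp": [0, 0, -4], "turn": 0},
  {"dp": [0, 0, -4], "turn": 0},
  {"dp": [0, 0, 0], "turn": 0},
  {"dp": [0, 0, 0], "turn": 0},
])

```text
time_s: 5.15
tcp_pos: [0.5004, 0.0589, 0.1105]
orientation: [3.141, -0.0, 0.001]
contact_force: [-1.0, -0.4, -0.7]
finger_gap: 0.0001
gripper_force: 0.0
```

Run:
```python
from h import *
im=save("scene","pics/s2.png"); o=readout.observe(); print(o["tcp_pos"],o["contact_force"])
c=cv2.imread("pics/s2.png")[150:330,180:400]; cv2.imwrite("pics/c2.png",cv2.resize(c,None,fx=3,fy=3,interpolation=cv2.INTER_CUBIC))
```

```text
[0.50019464 0.05891439 0.11026271] [ 0.11795381 -0.78165316  0.39577694]
```

View pics/c2.png

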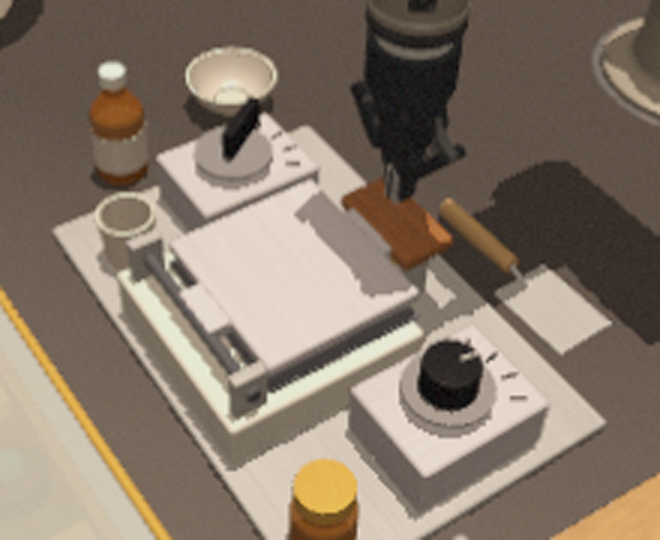

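The press arm lies flat and caught down with the hand clear of it. The paddle is at about (397,222) in the crop and the dial lever at about (240,130).

```bash
cat > m3.py <<'E'
from h import *
im=cv2.imread("pics/t0.png"); m=np.zeros(im.shape[:2],np.uint8)
m[195:228,312:338]=(im.max(2)[195:228,312:338]<95)*255
n,l,s,c=cv2.connectedComponentsWithStats(m); i=1+s[1:,4].argmax(); print(s[i],c[i])
ys,xs=np.where(l==i); pts=np.array([onz("top",u,v,.108)[:2] for u,v in zip(xs,ys)])
r=cv2.minAreaRect((pts*1000).astype(np.float32)); print(r, cv2.boxPoints(r)); print(pts.mean(0))
vx,vy,_,_=cv2.fitLine(pts.astype(np.float32),2,0,.01,.01).ravel(); print("dir",np.arctan2(vy,vx))
E
python3 m3.py
```

```text
[320 204  14  20  73] [326.30136986 213.45205479]
((555.82568359375, -110.14501953125), (59.21293640136719, 11.775715827941895), 32.46218490600586) [[ 527.68506 -121.06822]
 [ 534.0056  -131.00394]
 [ 583.9663   -99.22182]
 [ 577.64575  -89.2861 ]]
[ 0.55468756 -0.11030016]
dir 0.5721552
```

Call:
step_arm([
  {"dp": [0, 0, -35], "turn": 0},
  {"dp": [0, 0, -35], "turn": 0},
  {"dp": [8, 36, 0], "turn": 0},
  {"dp": [8, 36, 0], "turn": 0},
  {"dp": [8, 36, 0], "turn": 0},
  {"dp": [8, 36, 0], "turn": 0},
  {"dp": [9, 36, 0], "turn": 0},
  {"dp": [0, 0, 0], "turn": -0.114},
  {"dp": [0, 0, 0], "turn": -0.114},
  {"dp": [0, 0, 0], "turn": -0.114},
], fingers=0.1)

```text
time_s: 6.03
tcp_pos: [0.541, -0.122, 0.1796]
orientation: [-3.094, -0.54, 0.001]
contact_force: [0.2, -0.0, 0.4]
finger_gap: 0.0471
gripper_force: 0.0
```

Call:
step_arm([
  {"dp": [0, 0, 0], "turn": -0.114},
  {"dp": [0, 0, 0], "turn": -0.114},
  {"dp": [0, 0, 15], "turn": 0},
  {"dp": [0, 0, 15], "turn": 0},
  {"dp": [0, 0, 15], "turn": 0},
  {"dp": [0, 0, 0], "turn": 0},
  {"dp": [0, 0, 0], "turn": 0},
  {"dp": [0, 0, 0], "turn": 0},
  {"dp": [0, 0, 0], "turn": 0},
  {"dp": [0, 0, 0], "turn": 0},
])

```text
time_s: 6.87
tcp_pos: [0.5417, -0.1212, 0.1362]
orientation: [3.014, 0.883, 0.002]
contact_force: [0.3, -1.0, 0.3]
finger_gap: 0.047
gripper_force: 0.0
```

```bash
cat > m4.py <<'E'
from h import *
import sys
save("scene","pics/a.png");save("top","pics/b.png"); o=readout.observe(); print(o["tcp_pos"],o["orientation"],o["contact_force"],o["finger_gap"])
a=cv2.imread("pics/a.png")[150:300,180:355]; b=cv2.imread("pics/b.png")[150:270,250:390]
f=lambda i:cv2.resize(i,(395,338),interpolation=cv2.INTER_CUBIC)
cv2.imwrite(sys.argv[1],np.hstack([f(a),f(b)]))
E
python3 m4.py pics/c3.png
```

```text
[ 0.54147608 -0.12116336  0.13595397] [3.01408181e+00 8.83082548e-01 1.49851102e-03] [-0.17522128  0.36656414 -0.22124129] 0.04701654097876916
```

View pics/c3.png

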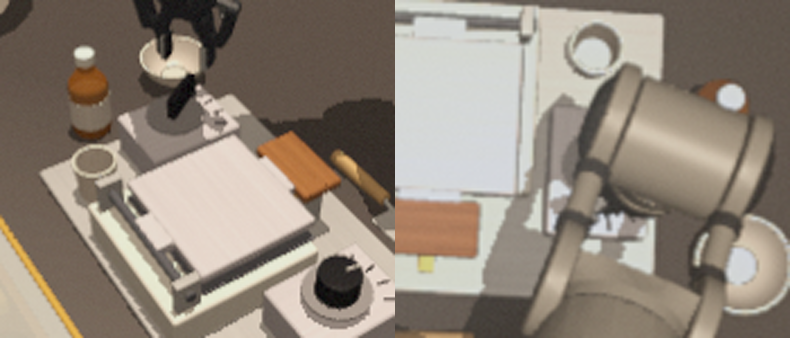

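In the left view the open fingers straddle the lever at about (182,95), and the press arm stays down. Next I descend and close.

Call:
step_arm([
  {"dp": [0, 0, 8], "turn": 0},
  {"dp": [0, 0, 8], "turn": 0},
  {"dp": [0, 0, 8], "turn": 0},
  {"dp": [0, 0, 8], "turn": 0},
  {"dp": [0, 0, 8], "turn": 0},
  {"dp": [0, 0, 7], "turn": 0},
  {"dp": [0, 0, 0], "turn": 0},
  {"dp": [0, 0, 0], "turn": 0},
  {"dp": [0, 0, 0], "turn": 0},
  {"dp": [0, 0, 0], "turn": 0},
])

```text
time_s: 7.8
tcp_pos: [0.5415, -0.1212, 0.0887]
orientation: [3.014, 0.883, 0.001]
contact_force: [-0.4, -0.4, -1.4]
finger_gap: 0.0473
gripper_force: 0.0
```

Call:
step_arm([
  {"dp": [0, 0, 0], "turn": 0},
  {"dp": [0, 0, 0], "turn": 0},
  {"dp": [0, 0, 0], "turn": 0},
  {"dp": [0, 0, 0], "turn": 0},
  {"dp": [0, 0, 0], "turn": 0},
  {"dp": [0, 0, 0], "turn": 0},
  {"dp": [0, 0, 0], "turn": 0},
  {"dp": [0, 0, 0], "turn": 0},
  {"dp": [0, 0, 0], "turn": 0},
  {"dp": [0, 0, 0], "turn": 0},
], fingers=-1, grip_force=50)

```text
time_s: 8.63
tcp_pos: [0.5413, -0.1212, 0.0887]
orientation: [3.014, 0.883, 0.001]
contact_force: [-2.4, 0.5, 5.6]
finger_gap: 0.0113
gripper_force: 52.3
```

Call:
step_arm([
  {"dp": [0, 0, -1], "turn": 0},
  {"dp": [0.2, -3.5, 0], "turn": 0.1},
  {"dp": [0.2, -3.5, 0], "turn": 0.1},
  {"dp": [0.2, -3.5, 0], "turn": 0.1},
  {"dp": [0.2, -3.5, 0], "turn": 0.1},
  {"dp": [0.2, -3.5, 0], "turn": 0.1},
  {"dp": [0.2, -3.5, 0], "turn": 0.1},
  {"dp": [0, 0, 0], "turn": 0},
  {"dp": [0, 0, 0], "turn": 0},
  {"dp": [0, 0, 0], "turn": 0},
])

```text
time_s: 9.47
tcp_pos: [0.5357, -0.1012, 0.0888]
orientation: [-3.141, 0.043, 0.001]
contact_force: [1.4, -0.8, -5.3]
finger_gap: 0.0106
gripper_force: 50.9
```

```bash
cat > m5.py <<'E'
from h import *
from scipy.spatial.transform import Rotation as Ro
o=readout.observe();x=Ro.from_rotvec(o["orientation"]).as_matrix()[:,0];psi=np.arctan2(x[1],x[0])
t=.57-psi; e=np.array([.571,-.1018])-.0355*x[:2]
print(o["time_s"],o["tcp_pos"],"psi",psi,"dial~",t,"expected",e,o["contact_force"],o["ft_torque"],o["finger_gap"],o["gripper_force"])
E
python3 m5.py
```

```text
9.4667 [ 0.53568959 -0.10116308  0.08876851] psi -0.02715362916061964 dial~ 0.5971536291606196 expected [ 0.53551309 -0.10083616] [ 1.41710688 -0.80257473 -5.30037178] [-0.14059573 -0.3751202   0.07701515] 0.010631859320308863 50.891937017440796
```

Call:
step_arm([
  {"dp": [0.2, -3.5, 0.5], "turn": 0.1},
  {"dp": [0.2, -3.5, 0], "turn": 0.1},
  {"dp": [0.2, -3.5, 0], "turn": 0.1},
  {"dp": [0.2, -3.5, 0], "turn": 0.1},
  {"dp": [0.2, -3.5, 0], "turn": 0.1},
  {"dp": [0.2, -3.5, 0], "turn": 0.1},
  {"dp": [0, -0.7, 0], "turn": 0.02},
  {"dp": [0, 0, 0], "turn": 0},
  {"dp": [0, 0, 0], "turn": 0},
  {"dp": [0, 0, 0], "turn": 0},
])

```text
time_s: 10.3
tcp_pos: [0.5428, -0.0809, 0.0888]
orientation: [-2.978, 0.999, 0.001]
contact_force: [-1.4, 0.7, -1.2]
finger_gap: 0.0107
gripper_force: 51.6
```

```bash
python3 m5.py; python3 m4.py pics/c4.png
```

```text
10.3 [ 0.54280528 -0.08089733  0.08875662] psi -0.6475588156000059 dial~ 1.217558815600006 expected [ 0.54268667 -0.08038494] [-1.4483188   0.69754382 -1.22489743] [0.12779011 0.11945181 0.20861426] 0.010698265775403611 51.61384463310242
[ 0.54282499 -0.08086081  0.08874711] [-2.97775523e+00  1.00093859e+00  7.18514580e-04] [-1.70266235  1.5173031   0.18938728] 0.01118499207047711
```

View pics/c4.png

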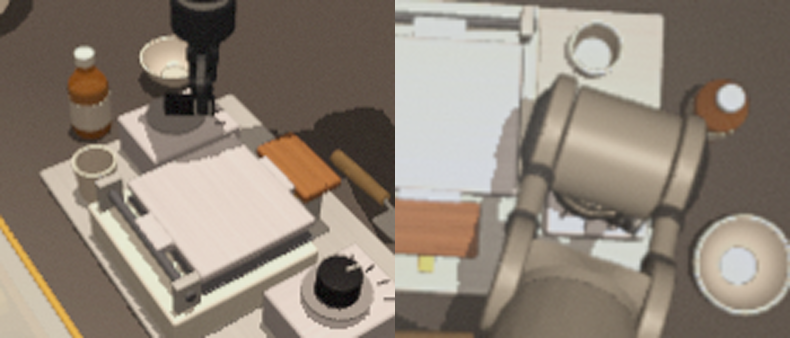

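The fingers hold the lever at about (195,100), turned by about 1.22 rad. The measured moment of 0.21 N m fits the spring at the third click. The press arm is still down and nothing else has been disturbed.

```bash
python3 -c "
from bench import order; print(order.job_done())"
```

```text
the job is handed in; nothing more can be done
None
```

The job is handed in at about 10.4 s: the press arm is caught down with the hand off it, and the fingers hold the timer dial at about 1.22 rad, the third click; no verdict was returned.

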